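# Set out the mounting place at the microscope bench

## Robot

A 6-joint arm with a two-finger parallel gripper is mounted at the origin on the work surface. World frame = base frame: x ahead of the robot, y to its left, z up, the work surface at z = 0. Lengths are in mm, angles in rad, forces in N, time in s.
With the tool pointing down it reaches from about 250 to 725 mm from the base axis. Payload 4 kg.
Tool frame: the origin (TCP) lies midway between the tips of the shut fingers; the grasp point (between the pads) lies 19 mm behind it; x points along the fingers, y is the direction in which the jaws open and shut, and the axes are right-handed (so a half turn about x gives the same grasp; the last joint's range is limited). The gripper opens to 85 mm and grips with 20 to 120 N. Pads are 22 mm wide; open, the fingers measure 114 mm over their backs; the gripper's body (76 mm by 85 mm) begins 54 mm behind the grasp point. The pads swing forward as they close: fully open they stand 13 mm farther back than shut.
Start: joints at [-1.209, 0.241, 0.005, 1.335, 0, 1.571], TCP at [176.977, -467.631, 231.306] pointing down, gripper open.
Joint ranges: [-2.72, 2.72], [-1.05, 1.87], [-1.09, 1.28], [-1.99, 2.15], [-1.42, 1.44], [-3.14, 3.14]. Speed limits (rad/s): [2.79, 2.79, 3.14, 3.14, 3.14, 3.14].

## Interface

Orientations are given as a rotation vector (axis times angle).
In Python, from rig import arm, capture, sign_off, silhouettes gives the robot as it stands.
- The arm moves only by the tool play_rows, never from a script. Its argument "series" is a list of rows, each a list of 5 numbers: the shift along the tool's x, y, z in m, then the turn about the tool's x in rad, then the finger opening in m, from 0 to 0.0854. In form: [[dx, dy, dz, twist, hand], ...]. A call has 1 to 10 rows; each row is the pose to reach, as a shift and turn from the pose measured when the call began, along the tool's axes at that moment; what a row does not reach only later rows make up. A row lasts 1/12 s, in which the tool goes at most 41.7 mm and 7.16 degrees, less where a joint would pass 70% of its speed; a pose out of reach is approached as far as the arm can. A call with a gripper value outside its range is refused whole. The fingers move at their own pace and stop on an object; "grip_force" is the grip in N (left out, the last holds). Time passes only in rows, so rows that repeat a pose let the fingers close. It gives the time, the measured TCP pose, the force and the opening at its end, in the units of the state.
- arm.get_obs(): the state, without advancing time (a new reading comes with each control period).
- capture(name): name is "scene" or "top"; returns a dict with "image" (384x512x3 uint8, red, green, blue), "camera_matrix" (3x3 intrinsics, pixels), "R" (3x3) and "t" (3): a world point X has camera coordinates R X + t. Camera axes: x right, y down, z forward; pixel columns grow to the right and rows downward; lengths in mm; the calibration is good to about 2 mm. A picture is of the moment at which its call begins. There is no depth.
- sign_off(): hands the job in, once; it reports no verdict.
Trained networks look in the newest picture that a camera, given by its name, has taken for a name from the list of things; names that differ only in an ending like _2 or _b are one class to them, and where a whole thing is asked for, a point or a joint stands for the part that bears it (a point fixed in the world has none). Each returns a list of dicts, best first, with "conf" (0 to 1); they miss things now and then, are a little off and sometimes report something else, mostly with a low value. They report only what shows in the picture. A call takes as long as a camera call. They do not tell look-alikes from the thing itself.
- silhouettes(camera, target): "region" (384x512 bool, what is visible of it) and "point" ([column, row] in pixels, amid what is visible of it).
The state is a dict: "time": time; "joint_positions": joint angles; "dq": joint speeds; "joint_efforts": joint torques, N m; "tcp_pos": TCP position; "orientation": TCP orientation; "wrist_force": force on the tool from outside, world axes, zero at the start; "ft_torque": the same for the moment, N m; "width": finger opening in mm.
Only numpy, scipy, OpenCV 4.12 (cv2) and the standard library are available. Lean on these libraries where they do the work, as an engineer would, in place of code of your own. Each camera call takes 0.05 s, during which the arm holds its last target. There are 200 camera calls.

## Task

Set out the mounting place around the blue tile: first put the empty green Petri dish on the middle of the tile, then stand the purple pin block upright in the middle of the dish. Stand the amber oil bottle midway between the tile and the black cell counter, stand the red-capped jar on the tile's opposite side (the side away from the counter), level with the tile's middle and about 25 mm clear of its edge, and lay the yellow slide box flat behind the tile (the side away from the robot), centred on and parallel to its back edge and about 25 mm clear of it. The tile and counter are fixed; leave the beaker, the eyepiece and the objective lens undisturbed, and let go of everything.

Things in the scene. Friction and masses are not known exactly. Their poses are not given: they have to be found in the camera images.
- tile: Fixed square blue ceramic tile, 90 x 90 x 6 mm thick, flat on the bench. Origin at the centre of its underside; x points away from the robot (within about 0.2 rad), y along its back edge to the robot's left, z up. Its right or left side faces the counter, which is in line with its middle (along its y) with 230 to 250 mm between centres.
- counter: Fixed black cell counter with small white keys and a green display, 100 mm (x) x 90 mm (y) x 40 mm high (keys to 44 mm), about parallel to the tile, to its left or to its right. Origin at the centre of its underside.
- dish: Loose Petri dish of dark green glass, open at the top: outer diameter 60 mm, 14 mm high, wall 2.5 mm, floor 3 mm thick. Origin at the centre of its underside, z up. About 40 g.
- pinblock: Loose purple plastic pin block, 26 x 26 mm and 36 mm high, its sides along its x and y, with five short steel pins with white heads on top (to 60 mm high). Origin at the centre of its underside, z up. About 35 g.
- oil: Loose round amber glass oil bottle with a black cap: diameter 36 mm up to 45 mm high, then a shoulder and a 24 mm wide cap up to 75 mm. Origin at the centre of its underside, z up. About 50 to 100 g.
- jar: Loose round white plastic jar, diameter 40 mm up to 40 mm high, with a red cap of diameter 42 mm from there to 55 mm. Origin at the centre of its underside, z up. About 55 to 115 g.
- slidebox: Loose closed yellow slide box with a dark seam round it, lying flat: 80 mm long (its x) x 28 mm wide (its y) x 30 mm high. Origin at the centre of its underside, z up. About 50 to 100 g.
- beaker: Bystander: clear glass beaker, 60 mm wide at the rim, 70 mm high, standing towards the right end of the work. Origin at the centre of its underside.
- eyepiece: Bystander: black microscope eyepiece, 44 mm wide, 58 mm high, standing towards the left end of the work. Origin at the centre of its underside.
- objective: Bystander: steel objective lens with a green band, 28 mm wide, 40 mm high, standing behind the counter. Origin at the centre of its underside.
Things that resemble listed ones, but are neither listed nor needed, are in the scene too. What is meant by the slidebox is not turquoise, and is the smaller of those in its own colour.

How it is judged (in metres and radians):
On the way, in this order (a step that is already met when the one before it is completed fails the run):
1. the dish stands released on the middle of the tile, the pin block not yet in it (horizontal distance between dish and tile below 0.012 m and angle between dish's own z axis and vertical below 0.1 rad and z of dish in the frame of tile between 0.003 and 0.009 m and contact force between dish and the fingers below 0.05 N and linear speed of dish below 0.02 m/s and horizontal distance between pinblock and dish above 0.04 m), for 0.2 s.
2. the pin block stands released in the dish on the tile (horizontal distance between dish and tile below 0.012 m and angle between each of dish, pinblock's own z axis and vertical below 0.1 rad and z of dish in the frame of tile between 0.003 and 0.009 m and horizontal distance between pinblock and dish below 0.012 m and z of pinblock in the frame of dish between 0 and 0.007 m and contact force between pinblock and the fingers below 0.05 N and linear speed of pinblock below 0.02 m/s), for 0.2 s.
At the end, for the whole second after the job is handed in: Dish within 12 mm of tile centre, block within 12 mm of dish centre; oil under 140 mm from tile and counter, 22 mm off line; jar 67-115 mm from tile centre, 20 mm off line; box 61-105 mm behind, 20 mm sideways, 0.2 rad. Upright, released, at rest (all of step 2 and horizontal distance between oil and tile below 0.14 m and horizontal distance between oil and counter below 0.14 m and x of oil in the frame of tile between -0.022 and 0.022 m and angle between each of oil, jar, slidebox's own z axis and vertical below 0.1 rad and height (world z) of oil between -0.004 and 0.004 m and horizontal distance between jar and tile between 0.067 and 0.115 m and horizontal distance between jar and counter above 0.285 m and x of jar in the frame of tile between -0.02 and 0.02 m and height (world z) of jar between -0.004 and 0.004 m and x of slidebox in the frame of tile between 0.061 and 0.105 m and y of slidebox in the frame of tile between -0.02 and 0.02 m and angle between the x axis of slidebox and the y axis of tile, either way round below 0.2 rad and height (world z) of slidebox between -0.004 and 0.004 m and contact force between each of dish, oil, jar, slidebox and the fingers below 0.05 N and linear speed of each of dish, oil, jar, slidebox below 0.02 m/s); the robot touches nothing.
It fails at once if the beaker is shifted more than 10 mm or tipped (distance of beaker from where it was at the start of the episode above 0.01 m or angle between beaker's own z axis and vertical above 0.2 rad).
It fails at once if the eyepiece is shifted more than 10 mm or tipped (distance of eyepiece from where it was at the start of the episode above 0.01 m or angle between eyepiece's own z axis and vertical above 0.2 rad).
It fails at once if the objective is shifted more than 10 mm or tipped (distance of objective from where it was at the start of the episode above 0.01 m or angle between objective's own z axis and vertical above 0.2 rad).
It also fails if it takes over 128 s, if anything falls off the work surface, if the arm or the gripper's body presses on something with over 40 N, if the wrist force passes 120 N, or if a joint passes its speed limit or range.

## Working session

There is one attempt and no reset: what is moved stays moved. The work goes in short steps, Python scripts to look and compute and a tool call to move; the robot and the scene stay as the last step left them, time stands still between calls to the robot, and variables do not carry over. Pictures are saved under pics/ and viewed, about 12 in all and at most 16, crops included, and the job is handed in when it is done.

Besides the shell and the picture viewer there is one more tool, called after "Request:" as name(argument=value, ...) on one line, values as JSON. play_rows: Moves the arm, as the interface text tells. Its arguments: {"type":"object","properties":{"series":{"type":"array"},"grip_force":{"type":"number"}},"required":["series"]}

```bash
mkdir -p pics; cat > h.py <<'E'
import numpy as np, cv2
from rig import arm, capture, sign_off, silhouettes
from scipy.spatial.transform import Rotation as Ro
def ray(c,px,z):
    K,R,t=[np.array(c[k],float) for k in("camera_matrix","R","t")]
    d=R.T@np.linalg.solve(K,[px[0],px[1],1.]); o=-R.T@t.ravel()
    return o+d*(z-o[2])/d[2]
def proj(c,X):
    K,R,t=[np.array(c[k],float) for k in("camera_matrix","R","t")]
    p=K@(R@np.array(X,float)+t.ravel()); return p[:2]/p[2]
def save(n,im,s=1):
    cv2.imwrite('pics/'+n+'.png',cv2.resize(im,None,fx=s,fy=s,interpolation=cv2.INTER_CUBIC)[:,:,::-1])
E
python3 - <<'E'
from h import *
H=dict(tile=6,counter=40,dish=7,pinblock=30,oil=40,jar=55,slidebox=30,beaker=35,eyepiece=58,objective=40)
cs={}
for n in("top","scene"):
    c=capture(n); cs[n]=c; save(n+'0',c["image"],1.5)
    print(n,'cam at',(-np.array(c["R"]).T@np.array(c["t"]).ravel()).round(0))
    for k,h in H.items():
        for d in silhouettes(n,k)[:4]:
            if d["conf"]<.2: continue
            p=np.array(d["point"]); r=cv2.minAreaRect(np.argwhere(d["region"])[:,::-1].astype(np.float32))
            print(n,k,round(d["conf"],2),p.round(0),'xy',ray(c,p,h)[:2].round(0),'rect',np.round(r[0]),np.round(r[1]),round(r[2]))
s=arm.get_obs(); print(s["tcp_pos"],s["orientation"],s["width"])
print(Ro.from_rotvec(s["orientation"]).as_matrix().round(3))
E
```

```text
top cam at [ 327.   16. 1279.]
top tile 0.66 [305. 198.] xy [ 583. -172.] rect [304. 198.] [24. 25.] 90
top counter 0.83 [239. 200.] xy [562.  61.] rect [240. 196.] [29. 24.] 90
top dish 0.65 [351. 245.] xy [ 418. -332.] rect [352. 243.] [16. 17.] 90
top pinblock 0.38 [256. 236.] xy [442.   0.] rect [257. 238.] [10.  8.] 90
top oil 0.58 [299. 240.] xy [ 429. -147.] rect [300. 242.] [8. 9.] 63
top jar 0.59 [206. 232.] xy [449. 168.] rect [205. 236.] [12. 10.] 45
top slidebox 0.9 [180. 207.] xy [535. 268.] rect [179. 205.] [32. 12.] 69
top slidebox 0.75 [158. 237.] xy [427. 335.] rect [158. 238.] [25.  9.] 34
top slidebox 0.67 [123. 227.] xy [461. 459.] rect [125. 228.] [ 9. 24.] 56
top slidebox 0.48 [246. 165.] xy [693.  43.] rect [244. 168.] [9. 7.] 90
top beaker 0.55 [378. 196.] xy [ 590. -423.] rect [381. 194.] [17. 20.] 90
top eyepiece 0.46 [131. 194.] xy [573. 434.] rect [129. 194.] [15. 12.] 45
top objective 0.42 [245. 165.] xy [691.  44.] rect [244. 168.] [9. 7.] 90
scene cam at [1375.  635.  710.]
scene tile 0.81 [206. 185.] xy [ 591. -168.] rect [207. 185.] [33. 21.] 23
scene counter 0.95 [270. 209.] xy [618.  89.] rect [269. 205.] [44. 34.] 23
scene dish 0.61 [148. 149.] xy [ 535. -495.] rect [146. 154.] [25. 19.] 90
scene dish 0.57 [202. 152.] xy [ 447. -319.] rect [203. 149.] [10. 16.] 90
scene pinblock 0.43 [280. 174.] xy [443.   4.] rect [280. 174.] [15. 11.] 90
scene oil 0.51 [243. 158.] xy [ 441. -143.] rect [245. 156.] [23. 10.] 90
scene slidebox 0.89 [430. 238.] xy [480. 466.] rect [428. 236.] [16. 36.] 90
scene slidebox 0.75 [344. 227.] xy [561. 278.] rect [346. 227.] [18. 37.] 9
scene beaker 0.68 [149. 151.] xy [ 578. -433.] rect [145. 153.] [25. 17.] 83
scene eyepiece 0.84 [408. 253.] xy [597. 452.] rect [409. 256.] [29. 20.] 90
[ 176.98345652 -467.64165719  231.33772678] [ 2.02417527  0.37015613 -2.02412398] 85.7414712537287
[[ 0.     0.354 -0.935]
 [-0.    -0.935 -0.354]
 [-1.     0.    -0.   ]]
```

View pics/top0.png

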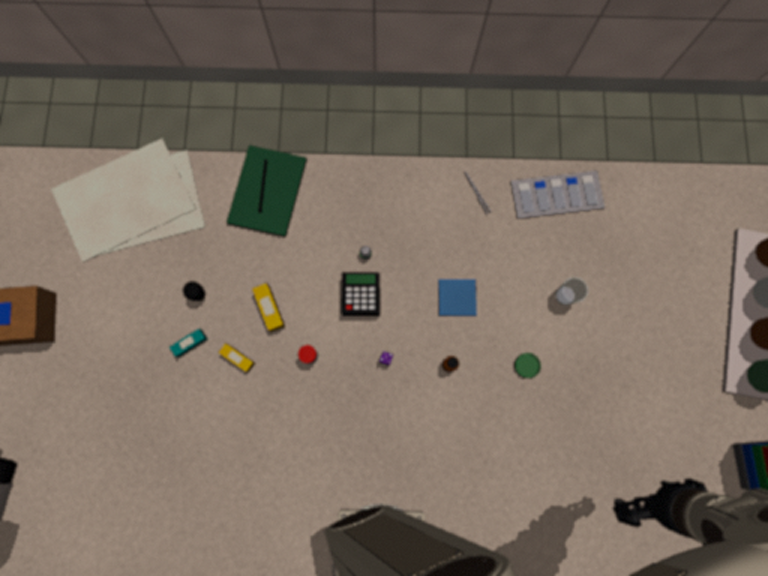

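View pics/scene0.png

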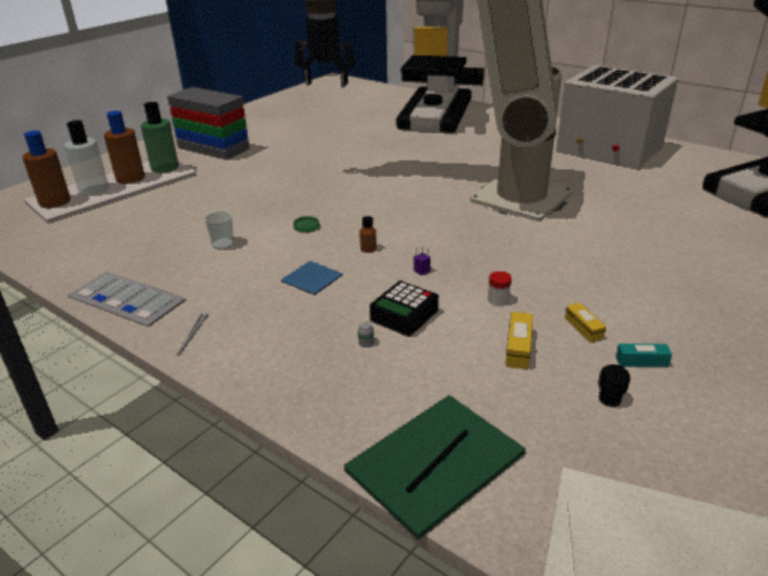

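Top view (1.5x): tile (457,298), counter (360,295), dish (527,365), oil (450,364), pinblock (386,358), jar (307,355), objective (365,252), beaker (567,293), eyepiece (194,291).
Look-alikes: slidebox could be the large yellow (268,307), the small yellow (236,358) or the turquoise (188,343), so I choose the small yellow. The dish could be confused with the green folder (267,190), and the oil with the rack bottles on the right (765,250). Both of mine are the lone items.

```bash
cat >> h.py <<'E'
from scipy.optimize import least_squares
def circ(r,z0,z1,n=32):
    a=np.linspace(0,2*np.pi,n,endpoint=False); return np.array([[r*np.cos(t),r*np.sin(t),z] for t in a for z in(z0,z1)])
def box(l,w,z0,z1): return np.array([[i*l/2,j*w/2,z] for i in(-1,1) for j in(-1,1) for z in(z0,z1)],float)
# rough xy, model points, hsv test
def yel(h,s,v): return (h>18)&(h<33)&(s>130)
def blu(h,s,v): return (h>98)&(h<118)&(s>110)
def grn(h,s,v): return (h>45)&(h<85)&(s>80)
def pur(h,s,v): return (h>122)&(h<155)&(s>90)
def red(h,s,v): return ((h<6)|(h>172))&(s>150)
def amb(h,s,v): return (v<95)&((s>60)|(v<50))
def blk(h,s,v): return v<80
M=dict(tile=(box(90,90,0,6),blu,6),dish=(circ(30,0,14),grn,0),pinblock=(box(26,26,0,36),pur,0),
 oil=(np.vstack([circ(18,0,45),circ(12,45,75)]),amb,0),jar=(circ(21,40,55),red,0),slidebox=(box(80,28,0,30),yel,1))
def fit(name,xy,cams,yaw=None,rad=60):
    P,f,_=M[name]; obs=[]
    for c in cams:
        hsv=cv2.cvtColor(c["image"],cv2.COLOR_RGB2HSV).astype(int); m=f(*np.moveaxis(hsv,2,0)).astype(np.uint8)
        q=P+[xy[0],xy[1],0]; pp=np.array([proj(c,x) for x in q]); u,v=np.mean(pp,0)
        k=np.zeros_like(m); cv2.circle(k,(int(u),int(v)),int(np.ptp(pp,axis=0).max()*.5+8),1,-1); m&=k
        n,l,st,_c=cv2.connectedComponentsWithStats(m,connectivity=8)
        if n<2: continue
        i=1+np.argmax(st[1:,4]); pts=np.argwhere(l==i)[:,::-1]
        hl=cv2.fillConvexPoly(np.zeros_like(m),cv2.convexHull(pts.astype(np.int32)),1)
        mo=cv2.moments(hl,True); obs.append((c,np.array([mo["m10"],mo["m01"]])/mo["m00"],np.array([mo["mu20"],mo["mu11"],mo["mu02"]])/mo["m00"],mo["m00"]))
    def mom(c,p):
        X=P@Ro.from_euler('z',p[2]).as_matrix().T+[p[0],p[1],0]
        h=cv2.convexHull(np.array([proj(c,x) for x in X]).astype(np.float32)).astype(np.float64)
        o=h.mean(axis=(0,1)); h=h-o; mo=cv2.moments(h.astype(np.float32)); return o+np.array([mo["m10"],mo["m01"]])/mo["m00"],np.array([mo["mu20"],mo["mu11"],mo["mu02"]])/mo["m00"],mo["m00"]
    def res(p):
        r=[]
        for c,g,s,_a in obs:
            a,b,_b=mom(c,p); r+=list(g-a)+(list((b-s)/np.sqrt(np.abs(s).max())) if yaw is not None else [])
        return r
    best=min((least_squares(res,[xy[0],xy[1],y],x_scale=[10,10,.2]) for y in ([0] if yaw is None else [yaw-.5,yaw,yaw+.5])),key=lambda r:r.cost)
    print(name,best.x.round(2),'rms px',round(float(np.sqrt(np.mean(np.square(best.fun)))),2),'areas',[(o[3],round(mom(o[0],best.x)[2])) for o in obs])
    return best.x
E
python3 - <<'E'
from h import *
T=capture("top");S=capture("scene")
for n,xy,y in [("tile",(583,-172),0),("dish",(418,-332),None),("pinblock",(442,2),None),("oil",(435,-145),None),("jar",(449,168),None),("slidebox",(427,335),.0)]:
    fit(n,xy,[T,S],y)
fit("slidebox",(427,335),[T],-.6); fit("tile",(583,-172),[T],0)
hs=cv2.resize(S["image"][150:250,200:460],None,fx=3,fy=3,interpolation=cv2.INTER_CUBIC)
ht=cv2.resize(T["image"][180:255,110:370],None,fx=3,fy=3,interpolation=cv2.INTER_CUBIC)
save('crop1',np.vstack([ht,hs]))
E
```

```text
tile [ 5.8283e+02 -1.6965e+02 -5.0000e-01] rms px 0.61 areas [(550.0, 629), (452.0, 525)]
dish [ 4.2426e+02 -3.3131e+02  3.0000e-02] rms px 0.22 areas [(207.0, 251), (118.0, 170)]
pinblock [442.   2.   0.] rms px 1.91 areas [(52.0, 64), (129.0, 158)]
oil [ 420.89 -149.25    0.  ] rms px 0.38 areas [(110.0, 106), (224.0, 247)]
jar [434.62 175.82  -0.64] rms px 0.21 areas [(117.0, 129), (136.0, 163)]
slidebox [420.63 335.08   0.5 ] rms px 2.74 areas [(225.0, 237), (415.0, 341)]
slidebox [425.11 335.48  -1.1 ] rms px 3.0 areas [(225.0, 237)]
tile [ 5.83e+02 -1.72e+02 -5.00e-01] rms px 0.65 areas [(550.0, 629)]
```

View pics/crop1.png

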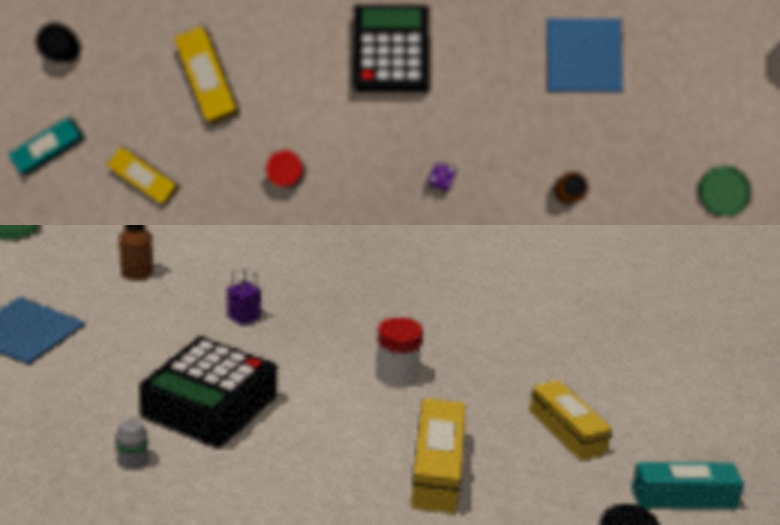

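The crop (top half) shows a small yellow box at (142,176) beside the larger yellow one (207,75) and the turquoise one (46,146). The small yellow is the right one. The yaw fit stalled because of float32 gradients, so I'll switch the optimizer.

```bash
python3 - <<'E'
s=open('h.py').read()
a=s.index("    best=min(");b=s.index("    print(name,best")
s=s[:a]+"""    from scipy.optimize import minimize
    best=min((minimize(lambda q:np.sum(np.square(res([xy[0]+10*q[0],xy[1]+10*q[1],y+.3*q[2]*(yaw is not None)]))),[0,0,0],method='Nelder-Mead',options=dict(initial_simplex=[[0,0,0],[1,0,0],[0,1,0],[0,0,1]],maxiter=400,xatol=1e-3,fatol=1e-5)) for y in [yaw or 0]),key=lambda r:r.fun)
    y=yaw or 0; best.x=np.array([xy[0]+10*best.x[0],xy[1]+10*best.x[1],y+.3*best.x[2]*(yaw is not None)]); best.fun=res(best.x)
"""+s[b:]
s+='''
def go(x,y,z,yaw=None):
    """print tool shift (m) and twist to world target (mm); yaw = world angle of jaw axis (mod pi)"""
    s=arm.get_obs(); R=Ro.from_rotvec(s["orientation"]).as_matrix(); d=R.T@(np.array([x,y,z])-s["tcp_pos"])/1000
    cur=np.arctan2(R[1,1],R[0,1]); t=0 if yaw is None else -((yaw-cur+np.pi/2)%np.pi-np.pi/2)
    print('shift',d.round(4),'twist',round(t,3),'jaw yaw',round(cur,3),'q6',round(s["joint_positions"][5],2),'tcp',np.round(s["tcp_pos"],1),'w',round(s["width"],1),'F',np.round(s["wrist_force"],1),'t',round(s["time"],2))
'''
open('h.py','w').write(s)
E
python3 - <<'E'
from h import *
T=capture("top");S=capture("scene")
for n,xy,y in [("tile",(583,-172),0.),("dish",(418,-332),None),("pinblock",(442,2),.3),("oil",(421,-149),None),("jar",(435,176),None),("slidebox",(427,335),.9)]:
    fit(n,xy,[T,S],y)
M["counter"]=(box(100,90,0,42),blk,0)
fit("counter",(565,65),[T,S],0.)
fit("counter",(565,65),[T],0.);fit("tile",(583,-172),[T],0.);fit("slidebox",(427,335),[T],.9);fit("pinblock",(442,2),[T],.3);fit("pinblock",(442,2),[S],.3)
go(424,-331,120,0)
E
```

```text
tile [ 582.28 -170.27    0.83] rms px 0.54 areas [(550.0, 629), (448.0, 515)]
dish [ 424.55 -331.71    0.  ] rms px 0.22 areas [(208.0, 251), (128.0, 170)]
pinblock [ 4.317e+02 -2.260e+00  2.000e-02] rms px 0.44 areas [(51.0, 64), (129.0, 156)]
oil [ 421.62 -148.73    0.  ] rms px 0.35 areas [(111.0, 106), (224.0, 247)]
jar [434.64 176.1    0.  ] rms px 0.2 areas [(117.0, 129), (136.0, 164)]
slidebox [425.45 343.38   0.99] rms px 0.29 areas [(228.0, 220), (424.0, 454)]
counter [5.7971e+02 6.1500e+01 1.2000e-01] rms px 0.36 areas [(773.0, 779), (1176.0, 1256)]
counter [5.7884e+02 6.0390e+01 2.0000e-02] rms px 0.08 areas [(773.0, 778)]
tile [ 583.16 -171.05    0.8 ] rms px 0.63 areas [(550.0, 629)]
slidebox [426.18 342.99   0.97] rms px 0.25 areas [(228.0, 221)]
pinblock [ 4.3222e+02 -2.7900e+00 -5.0000e-02] rms px 0.41 areas [(51.0, 64)]
pinblock [ 4.311e+02 -1.970e+00  7.000e-02] rms px 0.45 areas [(129.0, 154)]
shift [ 0.1113 -0.0403 -0.2794] twist -1.209 jaw yaw -1.209 q6 1.57 tcp [ 177.  -467.6  231.3] w 85.7 F [ 0.  -0.4  0.1] t 1.3
```

Request:
play_rows(series=[[0.111,-0.04,-0.279,-1.209,0.085],[0.111,-0.04,-0.279,-1.209,0.085],[0.111,-0.04,-0.279,-1.209,0.085],[0.111,-0.04,-0.279,-1.209,0.085],[0.111,-0.04,-0.279,-1.209,0.085],[0.111,-0.04,-0.279,-1.209,0.085],[0.111,-0.04,-0.279,-1.209,0.085],[0.111,-0.04,-0.279,-1.209,0.085],[0.111,-0.04,-0.279,-1.209,0.085],[0.111,-0.04,-0.279,-1.209,0.085]], grip_force=25)

```text
time: 2.13
tcp_pos: [424.6, -330.1, 119.3]
orientation: [1.203, 1.215, -1.204]
wrist_force: [-0.0, -0.1, 0.4]
width: 84.8
```

```bash
python3 -c "
from h import *
go(424.5,-331.5,20,0)"
```

```text
shift [ 0.0993 -0.      0.0015] twist 0.008 jaw yaw 0.008 q6 0.9 tcp [ 424.6 -330.1  119.3] w 84.8 F [-0.  -0.1  0.4] t 2.13
```

Request:
play_rows(series=[[0.04,0,0.0015,0.008,0.085],[0.08,0,0.0015,0.008,0.085],[0.105,0,0.0015,0.008,0.085],[0.115,0,0.0015,0.008,0.085],[0.12,0,0.0015,0.008,0.085],[0.122,0,0.0015,0.008,0.085],[0.122,0,0.0015,0.008,0.085]])

```text
time: 2.72
tcp_pos: [425.5, -332.3, -1.6]
orientation: [1.209, 1.209, -1.209]
wrist_force: [0.6, 0.2, 0.1]
width: 84.8
```

Request:
play_rows(series=[[0,0,0,0,0.06],[0,0,0,0,0.055],[0,0,0,0,0.05],[0,0,0,0,0.05],[0,0,0,0,0.05],[0,0,0,0,0.05],[0,0,0,0,0.05],[0,0,0,0,0.05]])

```text
time: 3.38
tcp_pos: [426.9, -333.5, 0.8]
orientation: [1.209, 1.204, -1.208]
wrist_force: [-1.6, -0.4, 6.4]
width: 59.1
```

```bash
python3 -c "
from h import *
go(424.5,-331.5,120,0)
c=capture('scene');p=proj(c,[424,-331,20]).astype(int);x,y=p;save('dg',c['image'][max(0,y-50):y+40,max(0,x-60):x+60],5)"
```

```text
shift [-0.1192 -0.0019 -0.0017] twist 0.0 jaw yaw 0.0 q6 0.91 tcp [ 426.9 -333.5    0.8] w 59.1 F [-1.6 -0.4  6.4] t 3.38
```

View pics/dg.png

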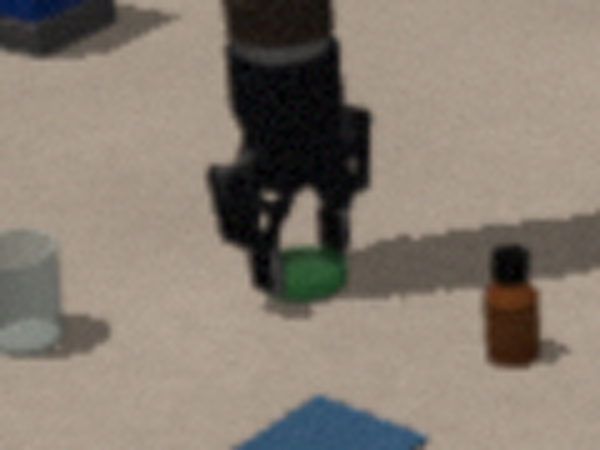

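The picture shows the dish level between both fingers, at about (310,272), width 59 mm. Lifting it and carrying it over the tile.

Request:
play_rows(series=[[-0.03,0,0,0,0.05],[-0.065,0.01,-0.01,0,0.05],[-0.09,0.03,-0.03,0,0.05],[-0.09,0.055,-0.057,0,0.05],[-0.09,0.08,-0.085,0,0.05],[-0.09,0.105,-0.11,0,0.05],[-0.09,0.13,-0.135,0,0.05],[-0.09,0.148,-0.154,0,0.05],[-0.09,0.156,-0.162,0,0.05],[-0.09,0.156,-0.162,0,0.05]])

```text
time: 4.27
tcp_pos: [584.6, -169.2, 91.6]
orientation: [1.207, 1.204, -1.203]
wrist_force: [0.0, 0.3, -1.4]
width: 58.7
```

```bash
python3 -c "
from h import *
go(582.5,-171.5,8,0)"
```

```text
shift [ 0.0836 -0.0026  0.002 ] twist 0.004 jaw yaw 0.004 q6 1.29 tcp [ 584.6 -169.2   91.6] w 58.7 F [ 0.   0.3 -1.4] t 4.27
```

Request:
play_rows(series=[[0.03,-0.0026,0.002,0,0.05],[0.055,-0.0026,0.002,0,0.05],[0.072,-0.0026,0.002,0,0.05],[0.079,-0.0026,0.002,0,0.05],[0.082,-0.0026,0.002,0,0.05],[0.084,-0.0026,0.002,0,0.05],[0.084,-0.0026,0.002,0,0.05],[0.084,-0.0026,0.002,0,0.05]])

```text
time: 4.93
tcp_pos: [583.4, -172.2, 9.0]
orientation: [1.207, 1.202, -1.202]
wrist_force: [-1.2, 0.7, -0.2]
width: 58.8
```

```bash
python3 -c "
from h import *
go(582.5,-171.5,8,0)
for n in('top','scene'):
  c=capture(n); fit('dish',(582,-171),[c])
x,y=proj(c,[583,-171,20]).astype(int);save('dp',c['image'][max(0,y-50):y+40,max(0,x-60):x+60],5)"
```

```text
shift [ 0.001  -0.0009 -0.0007] twist 0.003 jaw yaw 0.003 q6 1.28 tcp [ 583.4 -172.2    9. ] w 58.8 F [-1.2  0.7 -0.2] t 4.93
dish [ 588.74 -150.37    0.  ] rms px 0.0 areas [(38.0, 231)]
dish [ 568.13 -176.62    0.  ] rms px 0.0 areas [(186.0, 232)]
```

View pics/dp.png

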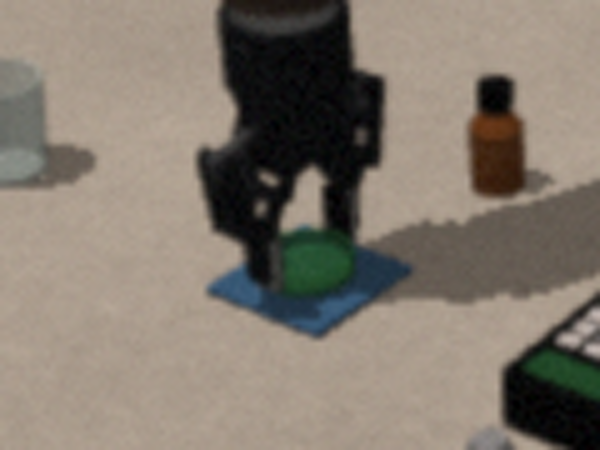

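The dish is on or just above the tile, at about (315,262), and looks slightly tilted. I'll lower it another 2 mm and release gently.

Request:
play_rows(series=[[0.001,-0.001,0,0,0.05],[0.002,-0.001,0,0,0.05],[0.003,-0.001,0,0,0.05],[0.003,-0.001,0,0,0.05],[0.003,-0.001,0,0,0.06],[0.003,-0.001,0,0,0.063],[0.001,-0.001,0,0,0.07],[0,-0.001,0,0,0.08],[0,-0.001,0,0,0.085],[0,-0.001,0,0,0.085]])

```text
time: 5.87
tcp_pos: [582.4, -171.9, 8.9]
orientation: [1.207, 1.202, -1.202]
wrist_force: [0.9, 0.4, 0.5]
width: 85.5
```

Request:
play_rows(series=[[-0.02,0,0,0,0.085],[-0.05,0,0,0,0.085],[-0.09,0,0,0,0.085],[-0.13,0,0,0,0.085],[-0.14,-0.02,-0.03,0,0.085],[-0.14,-0.05,-0.06,0,0.085],[-0.14,-0.08,-0.1,0,0.085],[-0.14,-0.11,-0.14,0,0.085],[-0.14,-0.15,-0.17,0,0.085],[-0.14,-0.15,-0.17,0,0.085]])

```text
time: 6.7
tcp_pos: [427.1, 0.1, 146.6]
orientation: [1.205, 1.205, -1.202]
wrist_force: [-0.4, -0.8, -0.3]
width: 84.8
```

```bash
python3 - <<'E'
from h import *
c=[capture('top'),capture('scene')]
M['dish']=(circ(30,6,20),grn,0)
fit('dish',(582,-171),c); fit('dish',(582,-171),c[:1])
M['tile']=(box(90,90,0,6),lambda h,s,v:blu(h,s,v)|grn(h,s,v),6)
fit('tile',(582,-171),c); fit('tile',(582,-171),c[:1])
go(432,-2.5,100,0)
ims=[]
for k,X in ((0,[432,-2,20]),(1,[432,-2,20]),(1,[582,-171,10]),(0,[582,-171,10])):
    x,y=proj(c[k],X).astype(int); ims.append(cv2.resize(c[k]["image"][y-20:y+20,x-25:x+25],None,fx=7,fy=7,interpolation=cv2.INTER_CUBIC))
save('two',np.vstack([np.hstack(ims[:2]),np.hstack(ims[2:])]))
E
```

```text
dish [ 582.42 -170.66    0.  ] rms px 0.21 areas [(209.0, 234), (211.0, 238)]
dish [ 582.75 -171.64    0.  ] rms px 0.0 areas [(209.0, 234)]
tile [ 582.23 -169.99    0.  ] rms px 0.21 areas [(549.0, 632), (453.0, 533)]
tile [ 583.06 -170.87    0.  ] rms px 0.0 areas [(549.0, 632)]
shift [0.0468 0.005  0.0025] twist 0.008 jaw yaw 0.008 q6 1.57 tcp [4.268e+02 1.000e-01 1.468e+02] w 85.1 F [ 0.9 -0.5 -0.2] t 6.8
```

View pics/two.png

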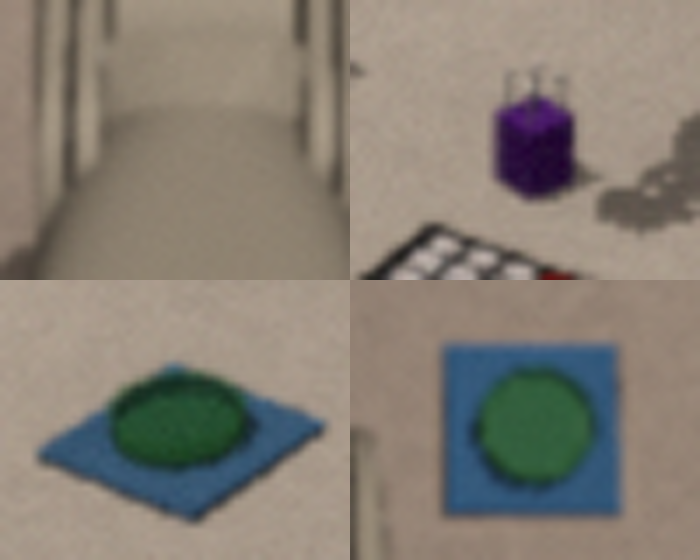

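The dish lies flat and central on the tile (fits agree within 1 mm). The block's bottom corner at (537,198) faces the scene camera, so its yaw is about -0.19.

```bash
python3 -c "
from h import *
go(432,-2.5,17,-.19)"
```

```text
shift [0.1298 0.0045 0.0022] twist 0.198 jaw yaw 0.008 q6 1.57 tcp [4.268e+02 1.000e-01 1.468e+02] w 85.1 F [ 0.9 -0.5 -0.2] t 6.8
```

Request:
play_rows(series=[[0.0,0.0045,0.0022,0.1,0.085],[0.02,0.0045,0.0022,0.198,0.085],[0.05,0.0045,0.0022,0.198,0.085],[0.08,0.0045,0.0022,0.198,0.085],[0.105,0.0045,0.0022,0.198,0.085],[0.12,0.0045,0.0022,0.198,0.085],[0.13,0.0045,0.0022,0.198,0.085],[0.13,0.0045,0.0022,0.198,0.085],[0.13,0.0045,0.0022,0.198,0.085]])

```text
time: 7.55
tcp_pos: [432.2, -2.9, 16.4]
orientation: [1.348, 1.107, -1.346]
wrist_force: [0.5, 0.9, 0.1]
width: 84.8
```

Request:
play_rows(series=[[0,0,0,0,0.06],[0,0,0,0,0.045],[0,0,0,0,0.035],[0,0,0,0,0.028],[0,0,0,0,0.02],[0,0,0,0,0.015],[0,0,0,0,0.015],[0,0,0,0,0.015],[0,0,0,0,0.015],[0,0,0,0,0.015]])

```text
time: 8.38
tcp_pos: [432.7, -2.9, 17.1]
orientation: [1.349, 1.106, -1.345]
wrist_force: [-1.6, -0.0, 5.6]
width: 25.2
```

```bash
python3 -c "
from h import *
go(432,-2.5,17,-.19)
c=capture('scene');x,y=proj(c,[432,-2,20]).astype(int);save('pg',c['image'][y-45:y+25,x-40:x+40],7)"
```

```text
shift [ 0.0001 -0.0007 -0.0002] twist -0.001 jaw yaw -0.191 q6 1.76 tcp [432.7  -2.9  17.1] w 25.2 F [-1.6 -0.   5.6] t 8.38
```

View pics/pg.png

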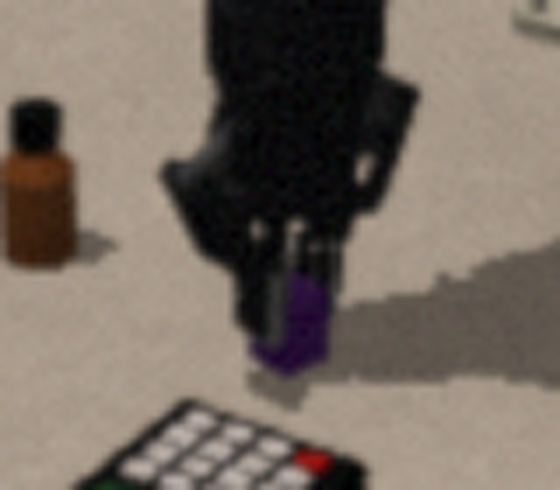

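The block is gripped upright at (300,320) with its lower part clear of the fingers. Lifting to the dish, first up then across.

```bash
python3 -c "
from h import *
go(582.5,-171,110,0)"
```

```text
shift [-0.0915  0.1796  0.1369] twist -0.191 jaw yaw -0.191 q6 1.76 tcp [432.6  -2.9  17.1] w 25.9 F [-0.3  0.3  5.2] t 8.43
```

Request:
play_rows(series=[[-0.03,0,0,0,0.015],[-0.06,0,0,0,0.015],[-0.09,0.02,0.015,0,0.015],[-0.0915,0.05,0.04,-0.05,0.015],[-0.0915,0.08,0.065,-0.1,0.015],[-0.0915,0.11,0.085,-0.15,0.015],[-0.0915,0.14,0.11,-0.191,0.015],[-0.0915,0.165,0.126,-0.191,0.015],[-0.0915,0.1796,0.137,-0.191,0.015],[-0.0915,0.1796,0.137,-0.191,0.015]])

```text
time: 9.27
tcp_pos: [584.8, -174.3, 109.3]
orientation: [1.211, 1.199, -1.208]
wrist_force: [-0.3, 0.1, -0.3]
width: 25.3
```

```bash
python3 -c "
from h import *
go(582.5,-171,26,0)"
```

```text
shift [ 0.0832 -0.003  -0.0037] twist -0.003 jaw yaw -0.003 q6 1.29 tcp [ 584.8 -174.3  109.3] w 25.3 F [-0.3  0.1 -0.3] t 9.27
```

Request:
play_rows(series=[[0.02,-0.003,-0.0037,0,0.015],[0.045,-0.003,-0.0037,0,0.015],[0.06,-0.003,-0.0037,0,0.015],[0.07,-0.003,-0.0037,0,0.015],[0.076,-0.003,-0.0037,0,0.015],[0.08,-0.003,-0.0037,0,0.015],[0.082,-0.003,-0.0037,0,0.015],[0.083,-0.003,-0.0037,0,0.015],[0.084,-0.003,-0.0037,0,0.015],[0.084,-0.003,-0.0037,0,0.015]])

```text
time: 10.1
tcp_pos: [583.3, -171.2, 26.2]
orientation: [1.212, 1.197, -1.207]
wrist_force: [0.1, -0.5, -0.2]
width: 25.9
```

```bash
python3 -c "
from h import *
go(582.5,-171,25,0)"
```

```text
shift [ 0.0012 -0.0008 -0.0002] twist -0.003 jaw yaw -0.003 q6 1.29 tcp [ 583.3 -171.2   26.2] w 25.9 F [ 0.1 -0.5 -0.2] t 10.1
```

Request:
play_rows(series=[[0.001,-0.0005,0,0,0.015],[0.002,-0.0005,0,0,0.015],[0.002,-0.0005,0,0,0.015],[0.002,-0.0005,0,0,0.015]])

```text
time: 10.43
tcp_pos: [583.3, -171.3, 26.1]
orientation: [1.212, 1.195, -1.206]
wrist_force: [-2.7, 0.9, 8.0]
width: 25.6
```

Request:
play_rows(series=[[0,0,0,0,0.03],[0,0,0,0,0.035],[-0.002,0,0,0,0.045],[-0.004,0,0,0,0.055],[-0.01,0,0,0,0.06],[-0.03,0,0,0,0.06],[-0.06,0,0,0,0.06],[-0.1,0,0,0,0.06],[-0.14,0,0,0,0.07],[-0.14,0,0,0,0.085]])

```text
time: 11.27
tcp_pos: [586.6, -171.9, 176.2]
orientation: [1.216, 1.18, -1.196]
wrist_force: [1.2, -1.7, 1.6]
width: 80.4
```

```bash
python3 -c "
from h import *
go(425.5,343,160,.98-np.pi/2)"
```

```text
shift [ 0.0064 -0.1628 -0.5145] twist 0.588 jaw yaw -0.003 q6 1.29 tcp [ 586.6 -171.9  176.2] w 80.4 F [ 1.2 -1.7  1.6] t 11.27
```

Request:
play_rows(series=[[0.006,-0.012,-0.04,0.05,0.085],[0.006,-0.024,-0.08,0.1,0.085],[0.006,-0.036,-0.12,0.15,0.085],[0.006,-0.049,-0.16,0.2,0.085],[0.006,-0.06,-0.2,0.25,0.085],[0.006,-0.073,-0.24,0.3,0.085],[0.006,-0.085,-0.28,0.35,0.085],[0.006,-0.097,-0.32,0.4,0.085],[0.006,-0.11,-0.35,0.45,0.085],[0.006,-0.12,-0.38,0.5,0.085]])

```text
time: 12.1
tcp_pos: [466.7, 210.3, 163.3]
orientation: [1.58, 0.903, -1.547]
wrist_force: [0.6, -0.9, -0.1]
width: 85.0
```

```bash
python3 - <<'E'
from h import *
c=[capture('top'),capture('scene')]
M['pinblock']=(box(26,26,9,45),pur,0)
fit('pinblock',(582,-171),c); fit('pinblock',(582,-171),c[:1]); fit('pinblock',(582,-171),c[1:])
ims=[]
for k,X in ((1,[582,-171,20]),(0,[582,-171,20]),(1,[425,343,40]),(0,[425,343,20])):
    x,y=proj(c[k],X).astype(int); ims.append(cv2.resize(c[k]["image"][y-20:y+20,x-25:x+25],None,fx=7,fy=7,interpolation=cv2.INTER_CUBIC))
save('three',np.vstack([np.hstack(ims[:2]),np.hstack(ims[2:])]))
go(425.5,343,90,.98-np.pi/2)
E
```

```text
pinblock [ 583.85 -171.86    0.  ] rms px 0.35 areas [(55.0, 80), (139.0, 163)]
pinblock [ 585.27 -173.16    0.  ] rms px 0.0 areas [(55.0, 80)]
pinblock [ 582.83 -170.99    0.  ] rms px 0.0 areas [(139.0, 163)]
shift [ 0.071  -0.1003 -0.0949] twist 0.094 jaw yaw -0.497 q6 2.51 tcp [466.5 212.4 163.2] w 85.2 F [-0.   0.  -0.6] t 12.2
```

View pics/three.png

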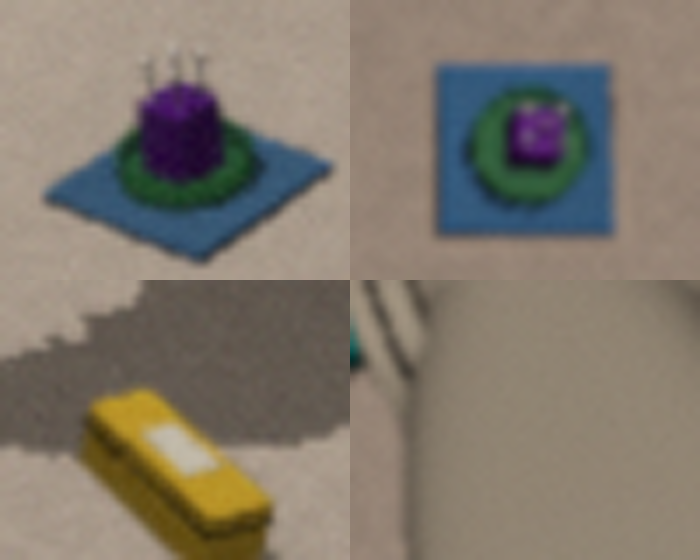

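The block stands central in the dish (scene (180,140), top (535,133) in the crop), within 3 mm. Next is the small yellow box.

Request:
play_rows(series=[[0.0,-0.03,-0.03,0.05,0.07],[0.0,-0.06,-0.055,0.094,0.065],[0.0,-0.085,-0.08,0.094,0.065],[0.02,-0.1,-0.095,0.094,0.065],[0.05,-0.1,-0.095,0.094,0.065],[0.071,-0.1,-0.095,0.094,0.065],[0.071,-0.1,-0.095,0.094,0.065],[0.071,-0.1,-0.095,0.094,0.065]])

```text
time: 12.87
tcp_pos: [425.3, 341.7, 89.1]
orientation: [1.639, 0.846, -1.608]
wrist_force: [0.4, 0.5, 0.5]
width: 64.6
```

```bash
python3 -c "
from h import *
go(425.5,343,6,.98-np.pi/2)"
```

```text
shift [ 0.0831 -0.0027 -0.0008] twist -0.0 jaw yaw -0.591 q6 2.85 tcp [425.3 341.7  89.1] w 64.6 F [0.4 0.5 0.5] t 12.87
```

Request:
play_rows(series=[[0.03,-0.002,-0.001,0,0.065],[0.055,-0.002,-0.001,0,0.065],[0.07,-0.0025,-0.001,0,0.065],[0.08,-0.0027,-0.001,0,0.065],[0.083,-0.0027,-0.001,0,0.065],[0.083,-0.0027,-0.001,0,0.065],[0.083,-0.0027,-0.001,0,0.05],[0.083,-0.0027,-0.001,0,0.035],[0.083,-0.0027,-0.001,0,0.025],[0.083,-0.0027,-0.001,0,0.015]], grip_force=40)

```text
time: 13.7
tcp_pos: [426.7, 344.0, 7.8]
orientation: [1.642, 0.847, -1.606]
wrist_force: [-0.0, -0.4, 5.4]
width: 27.3
```

Request:
play_rows(series=[[0,0,0,0,0.015],[0,0,0,0,0.015],[0,0,0,0,0.015],[-0.03,0,0,0,0.015],[-0.06,0,0,0,0.015],[-0.09,0,0,0,0.015],[-0.12,0,0,0,0.015],[-0.14,0,0,0,0.015],[-0.14,0,0,0,0.015]])

```text
time: 14.45
tcp_pos: [425.2, 347.3, 152.7]
orientation: [1.651, 0.849, -1.598]
wrist_force: [2.0, 0.5, -0.0]
width: 27.6
```

```bash
python3 -c "
from h import *
go(666,-170.5,150,0)"
```

```text
shift [0.0126 0.4883 0.296 ] twist -0.591 jaw yaw -0.591 q6 2.86 tcp [425.2 347.3 152.7] w 27.6 F [ 2.   0.5 -0. ] t 14.45
```

Request:
play_rows(series=[[0,0.03,0.018,-0.04,0.015],[0,0.06,0.036,-0.08,0.015],[0,0.09,0.055,-0.12,0.015],[0,0.12,0.073,-0.16,0.015],[0,0.15,0.091,-0.2,0.015],[0,0.18,0.11,-0.24,0.015],[0,0.21,0.127,-0.28,0.015],[0,0.24,0.146,-0.32,0.015],[0,0.27,0.164,-0.36,0.015],[0,0.3,0.182,-0.4,0.015]])

```text
time: 15.28
tcp_pos: [572.4, 27.3, 157.3]
orientation: [1.361, 1.09, -1.323]
wrist_force: [0.5, 0.3, -0.7]
width: 27.4
```

```bash
python3 -c "
from h import *
go(666,-170.5,130,0)"
```

```text
shift [0.0309 0.1282 0.1768] twist -0.189 jaw yaw -0.189 q6 1.81 tcp [572.4  27.3 157.3] w 27.4 F [ 0.5  0.3 -0.7] t 15.28
```

Request:
play_rows(series=[[0,0.02,0.027,-0.05,0.015],[0,0.04,0.055,-0.1,0.015],[0,0.06,0.082,-0.15,0.015],[0,0.08,0.11,-0.189,0.015],[0.01,0.1,0.137,-0.189,0.015],[0.02,0.118,0.163,-0.189,0.015],[0.031,0.128,0.177,-0.189,0.015],[0.031,0.128,0.177,-0.189,0.015],[0.031,0.128,0.177,-0.189,0.015]])

```text
time: 16.03
tcp_pos: [664.2, -171.4, 126.6]
orientation: [1.222, 1.188, -1.192]
wrist_force: [-0.4, 0.8, -2.0]
width: 27.3
```

```bash
python3 -c "
from h import *
go(666,-170.5,8.5,0)"
```

```text
shift [ 0.1181 -0.0014 -0.0011] twist -0.002 jaw yaw -0.002 q6 1.32 tcp [ 664.2 -171.4  126.6] w 27.3 F [-0.4  0.8 -2. ] t 16.03
```

Request:
play_rows(series=[[0.03,-0.0005,-0.001,0,0.015],[0.06,-0.001,-0.001,0,0.015],[0.085,-0.001,-0.001,0,0.015],[0.1,-0.0014,-0.001,0,0.015],[0.109,-0.0014,-0.001,0,0.015],[0.114,-0.0014,-0.001,0,0.015],[0.116,-0.0014,-0.001,0,0.015],[0.117,-0.0014,-0.001,0,0.015],[0.118,-0.0014,-0.001,0,0.015],[0.119,-0.0014,-0.001,0,0.015]])

```text
time: 16.87
tcp_pos: [667.1, -170.7, 9.2]
orientation: [1.223, 1.185, -1.19]
wrist_force: [0.0, 0.0, -0.8]
width: 27.3
```

Request:
play_rows(series=[[0.001,0,0,0,0.015],[0.001,0,0,0,0.027],[0.001,0,0,0,0.033],[0,0,0,0,0.04],[0,0,0,0,0.045],[0,0,0,0,0.045],[-0.03,0,0,0,0.045],[-0.07,0,0,0,0.045],[-0.11,0,0,0,0.045],[-0.13,0,0,0,0.06]])

```text
time: 17.7
tcp_pos: [665.4, -171.0, 145.1]
orientation: [1.225, 1.178, -1.186]
wrist_force: [0.9, -0.7, 0.7]
width: 56.0
```

```bash
python3 -c "
from h import *
go(421,-149,150,0)"
```

```text
shift [-0.0139 -0.2441 -0.0215] twist -0.002 jaw yaw -0.002 q6 1.32 tcp [ 665.4 -171.   145.1] w 56.0 F [ 0.9 -0.7  0.7] t 17.7
```

Request:
play_rows(series=[[-0.01,-0.035,-0.003,0,0.07],[-0.013,-0.07,-0.006,0,0.07],[-0.013,-0.105,-0.009,0,0.07],[-0.013,-0.14,-0.012,0,0.07],[-0.013,-0.175,-0.015,0,0.07],[-0.013,-0.21,-0.018,0,0.07],[-0.013,-0.235,-0.0215,0,0.07],[-0.013,-0.244,-0.0215,0,0.07],[-0.013,-0.244,-0.0215,0,0.07]])

```text
time: 18.45
tcp_pos: [419.4, -148.9, 149.4]
orientation: [1.225, 1.178, -1.186]
wrist_force: [0.5, 1.5, 0.2]
width: 70.0
```

```bash
python3 - <<'E'
from h import *
c=[capture('top'),capture('scene')]
fit('slidebox',(666,-171),c,1.57); fit('oil',(421,-149),c[1:])
M['dish']=(circ(30,6,20),grn,0); fit('dish',(582,-171),c)
go(421.5,-149,14,0)
E
```

```text
slidebox [ 667.3  -172.93    1.57] rms px 0.28 areas [(202.0, 225), (341.0, 365)]
oil [ 425.05 -146.52    0.  ] rms px 0.0 areas [(223.0, 248)]
dish [ 582.95 -169.67    0.  ] rms px 0.48 areas [(207.0, 234), (185.0, 238)]
shift [ 0.1357 -0.0066 -0.0012] twist -0.002 jaw yaw -0.002 q6 1.23 tcp [ 422.8 -149.6  149.9] w 70.1 F [ 1.1 -0.5  0.6] t 18.55
```

Request:
play_rows(series=[[0.03,-0.0015,-0.001,0,0.07],[0.06,-0.003,-0.001,0,0.07],[0.09,-0.0045,-0.001,0,0.07],[0.115,-0.0056,-0.001,0,0.07],[0.128,-0.0062,-0.001,0,0.07],[0.135,-0.0066,-0.001,0,0.07],[0.136,-0.0066,-0.001,0,0.07],[0.136,-0.0066,-0.001,0,0.05],[0.136,-0.0066,-0.001,0,0.04],[0.136,-0.0066,-0.001,0,0.025]])

```text
time: 19.38
tcp_pos: [423.0, -149.8, 15.0]
orientation: [1.226, 1.173, -1.182]
wrist_force: [-7.0, 1.5, 21.0]
width: 35.3
```

Request:
play_rows(series=[[0,0,0,0,0.025],[0,0,0,0,0.025],[0,0,0,0,0.025],[0,0,0,0,0.025],[-0.02,0.001,0,0,0.025],[-0.04,0.002,0,0,0.025],[-0.07,0.003,0,0,0.025],[-0.1,0.005,0,0,0.025],[-0.1,0.005,0,0,0.025]])

```text
time: 20.13
tcp_pos: [427.8, -150.5, 120.6]
orientation: [1.228, 1.163, -1.177]
wrist_force: [1.2, -0.2, 0.1]
width: 34.8
```

```bash
python3 -c "
from h import *
go(581,-55,115,0)
c=capture('scene');x,y=proj(c,[421,-149,110]).astype(int);save('og',c['image'][y-40:y+40,x-50:x+50],6)"
```

```text
shift [ 0.0127  0.1526 -0.0959] twist -0.002 jaw yaw -0.002 q6 1.23 tcp [ 427.8 -150.5  120.6] w 34.8 F [ 1.2 -0.2  0.1] t 20.13
```

View pics/og.png

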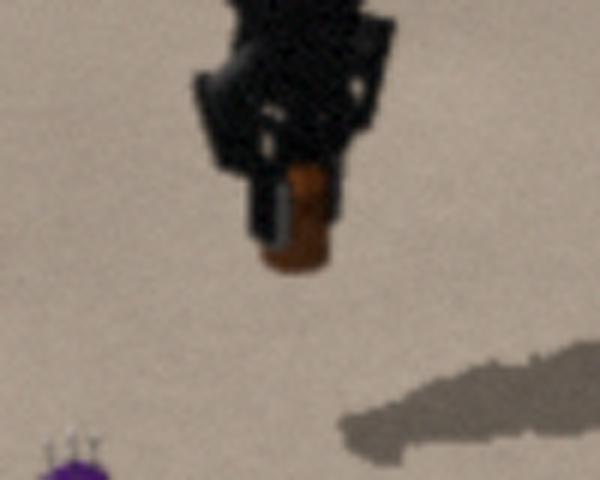

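The bottle hangs upright in the gripper at (297,220). Carrying it between the tile and the counter.

Request:
play_rows(series=[[0,0.025,-0.015,0,0.025],[0,0.05,-0.031,0,0.025],[0,0.078,-0.048,0,0.025],[0,0.105,-0.065,0,0.025],[0,0.13,-0.082,0,0.025],[0.005,0.147,-0.093,0,0.025],[0.012,0.1526,-0.096,0,0.025],[0.012,0.1526,-0.096,0,0.025]])

```text
time: 20.85
tcp_pos: [579.0, -53.4, 109.8]
orientation: [1.224, 1.17, -1.18]
wrist_force: [-0.4, -0.9, -1.9]
width: 34.8
```

```bash
python3 -c "
from h import *
go(581,-55,15.5,0)"
```

```text
shift [ 0.0943 -0.0023  0.0008] twist 0.0 jaw yaw 0.0 q6 1.48 tcp [579.  -53.4 109.8] w 34.8 F [-0.4 -0.9 -1.9] t 20.85
```

Request:
play_rows(series=[[0.025,-0.0005,0.001,0,0.025],[0.05,-0.001,0.001,0,0.025],[0.07,-0.002,0.001,0,0.025],[0.083,-0.002,0.001,0,0.025],[0.089,-0.0023,0.001,0,0.025],[0.092,-0.0023,0.001,0,0.025],[0.093,-0.0023,0.001,0,0.025],[0.094,-0.0023,0.001,0,0.025],[0.095,-0.0023,0.001,0,0.025]])

```text
time: 21.6
tcp_pos: [581.8, -55.5, 15.9]
orientation: [1.225, 1.168, -1.179]
wrist_force: [-0.0, 1.1, -0.6]
width: 34.5
```

Request:
play_rows(series=[[0.001,0,0,0,0.025],[0.001,0,0,0,0.035],[0.001,0,0,0,0.04],[0,0,0,0,0.048],[0,0,0,0,0.06],[0,0,0,0,0.06],[-0.03,0.001,0,0,0.06],[-0.07,0.003,0,0,0.06],[-0.11,0.004,0,0,0.07],[-0.14,0.005,0,0,0.07]])

```text
time: 22.43
tcp_pos: [581.0, -54.3, 159.3]
orientation: [1.226, 1.166, -1.177]
wrist_force: [1.1, -0.4, 0.3]
width: 70.1
```

```bash
python3 -c "
from h import *
go(435,176,150,0)
c=[capture('scene'),capture('top')]
fit('oil',(581,-55),c[:1]);fit('jar',(435,176),c); fit('jar',(435,176),c[1:])"
```

```text
shift [-1.000e-04 -1.462e-01 -2.303e-01] twist 0.0 jaw yaw 0.0 q6 1.48 tcp [581.  -54.3 159.3] w 70.1 F [ 1.1 -0.4  0.3] t 22.43
oil [583.16 -53.67   0.  ] rms px 0.0 areas [(271.0, 305)]
jar [434.66 175.71   0.  ] rms px 0.15 areas [(141.0, 164), (117.0, 129)]
jar [435.25 175.32   0.  ] rms px 0.0 areas [(117.0, 129)]
```

Request:
play_rows(series=[[0,-0.02,-0.032,0,0.075],[0,-0.04,-0.064,0,0.075],[0,-0.06,-0.096,0,0.075],[0,-0.08,-0.127,0,0.075],[0,-0.1,-0.158,0,0.075],[0,-0.12,-0.19,0,0.075],[0,-0.137,-0.217,0,0.075],[0,-0.146,-0.23,0,0.075],[0,-0.146,-0.23,0,0.075]])

```text
time: 23.28
tcp_pos: [436.4, 177.6, 151.4]
orientation: [1.226, 1.162, -1.167]
wrist_force: [-1.0, -0.2, 0.2]
width: 75.2
```

```bash
python3 -c "
from h import *
go(435,175.5,25,0)"
```

```text
shift [ 0.1261 -0.0088  0.0008] twist 0.005 jaw yaw 0.005 q6 1.97 tcp [436.4 177.6 151.4] w 75.2 F [-1.  -0.2  0.2] t 23.28
```

Request:
play_rows(series=[[0.03,-0.002,0.001,0,0.075],[0.06,-0.004,0.001,0,0.075],[0.09,-0.006,0.001,0,0.075],[0.112,-0.0078,0.001,0,0.075],[0.122,-0.0085,0.001,0,0.075],[0.126,-0.0088,0.001,0,0.075],[0.126,-0.0088,0.001,0,0.065],[0.126,-0.0088,0.001,0,0.05],[0.126,-0.0088,0.001,0,0.04],[0.126,-0.0088,0.001,0,0.03]])

```text
time: 24.12
tcp_pos: [436.1, 175.5, 26.5]
orientation: [1.227, 1.161, -1.165]
wrist_force: [-0.6, 0.6, 3.3]
width: 40.7
```

Request:
play_rows(series=[[0,0,0,0,0.03],[0,0,0,0,0.03],[0,0,0,0,0.03],[0,0,0,0,0.03],[-0.02,0.001,0,0,0.03],[-0.045,0.003,0,0,0.03],[-0.075,0.005,0,0,0.03],[-0.105,0.007,0,0,0.03],[-0.12,0.008,0,0,0.03],[-0.12,0.008,0,0,0.03]])

```text
time: 24.95
tcp_pos: [439.6, 177.8, 150.8]
orientation: [1.233, 1.157, -1.158]
wrist_force: [0.7, 0.0, -1.0]
width: 40.7
```

```bash
python3 -c "
from h import *
go(470,-110,150,0)
go(582.5,-261,150,0)
c=capture('scene');x,y=proj(c,[435,175,120]).astype(int);save('jg',c['image'][y-40:y+40,x-50:x+50],6)"
```

```text
shift [0.0043 0.0289 0.288 ] twist 0.005 jaw yaw 0.005 q6 1.97 tcp [439.6 177.8 150.8] w 40.7 F [ 0.7  0.  -1. ] t 24.95
shift [0.0128 0.1404 0.4395] twist 0.005 jaw yaw 0.005 q6 1.97 tcp [439.6 177.8 150.8] w 40.7 F [ 0.7  0.  -1. ] t 24.95
```

View pics/jg.png

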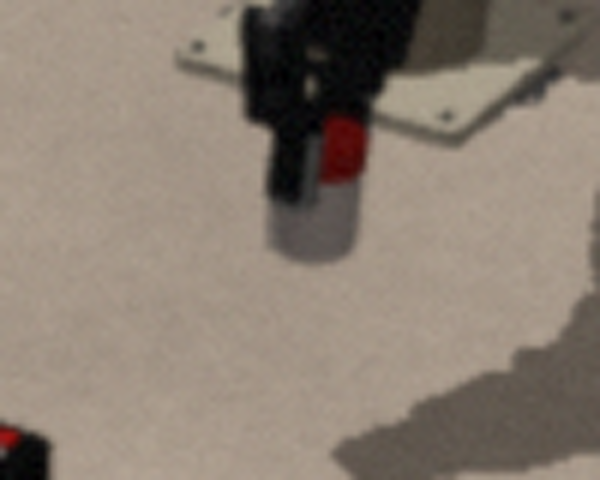

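The jar is held by its cap at (340,150), tilted slightly with the tool (about 0.06 rad). Carrying it high to the far side of the tile.

Request:
play_rows(series=[[0,0.01,0.033,0,0.03],[0,0.021,0.066,0,0.03],[0,0.032,0.1,0,0.03],[0,0.043,0.135,0,0.03],[0,0.054,0.17,0,0.03],[0,0.065,0.205,0,0.03],[0,0.077,0.24,0,0.03],[0,0.088,0.275,0,0.03],[0,0.099,0.31,0,0.03],[0,0.11,0.345,0,0.03]])

```text
time: 25.83
tcp_pos: [548.4, -168.7, 155.4]
orientation: [1.23, 1.162, -1.164]
wrist_force: [1.2, 0.9, -1.4]
width: 40.4
```

```bash
python3 -c "
from h import *
go(582.5,-261,130,0)"
```

```text
shift [0.0279 0.0321 0.0923] twist 0.005 jaw yaw 0.005 q6 1.26 tcp [ 548.4 -168.7  155.4] w 40.4 F [ 1.2  0.9 -1.4] t 25.83
```

Request:
play_rows(series=[[0,0.01,0.025,0,0.03],[0,0.02,0.05,0,0.03],[0,0.028,0.075,0,0.03],[0.01,0.032,0.092,0,0.03],[0.028,0.032,0.092,0,0.03],[0.028,0.032,0.092,0,0.03],[0.028,0.032,0.092,0,0.03]])

```text
time: 26.42
tcp_pos: [580.0, -259.7, 126.2]
orientation: [1.23, 1.17, -1.168]
wrist_force: [0.1, 0.0, -0.9]
width: 41.1
```

```bash
python3 -c "
from h import *
go(582.5,-261,28,0)"
```

```text
shift [ 0.0982 -0.0028  0.0011] twist 0.004 jaw yaw 0.004 q6 1.14 tcp [ 580.  -259.7  126.2] w 41.1 F [ 0.1  0.  -0.9] t 26.42
```

Request:
play_rows(series=[[0.025,-0.0005,0.001,0,0.03],[0.05,-0.001,0.001,0,0.03],[0.072,-0.002,0.001,0,0.03],[0.085,-0.002,0.001,0,0.03],[0.092,-0.0025,0.001,0,0.03],[0.095,-0.0028,0.001,0,0.03],[0.097,-0.0028,0.001,0,0.03],[0.098,-0.0028,0.001,0,0.03],[0.098,-0.0028,0.001,0,0.03]])

```text
time: 27.17
tcp_pos: [583.3, -261.1, 29.4]
orientation: [1.23, 1.168, -1.166]
wrist_force: [-1.0, 0.6, -1.6]
width: 40.6
```

Request:
play_rows(series=[[0.001,0,0,0,0.03],[0.002,0,0,0,0.03],[0.002,0,0,0,0.042],[0.001,0,0,0,0.048],[0,0,0,0,0.058],[0,0,0,0,0.068],[-0.002,0,0,0,0.068],[-0.03,0.002,0,0,0.068],[-0.07,0.004,0,0,0.068],[-0.12,0.007,0,0,0.068]])

```text
time: 28.0
tcp_pos: [582.0, -260.1, 140.5]
orientation: [1.229, 1.173, -1.169]
wrist_force: [1.0, -0.9, 0.5]
width: 68.3
```

Request:
play_rows(series=[[-0.04,-0.03,0,0,0.068],[-0.04,-0.07,0,0,0.068],[-0.04,-0.11,0,0,0.068],[-0.04,-0.15,0,0,0.068],[-0.04,-0.19,0,0,0.068],[-0.04,-0.23,0,0,0.068],[-0.04,-0.23,0,0,0.068],[-0.04,-0.23,0,0,0.068]])

```text
time: 28.67
tcp_pos: [348.2, -260.7, 168.9]
orientation: [1.231, 1.171, -1.171]
wrist_force: [0.5, 1.1, -0.2]
width: 68.1
```

```bash
python3 - <<'E'
from h import *
c=[capture('top'),capture('scene')]
M['dish']=(circ(30,6,20),grn,0);M['pinblock']=(box(26,26,9,45),pur,0)
for n,xy,y in (('jar',(582,-261),None),('oil',(581,-55),None),('slidebox',(666,-171),1.57),('dish',(582,-171),None),('pinblock',(582,-171),None)): fit(n,xy,c,y)
go(350,-261,150)
f=lambda im,p:cv2.resize(im[p[1]-40:p[1]+40,p[0]-65:p[0]+65],None,fx=6,fy=6,interpolation=cv2.INTER_CUBIC)
save('fin',np.vstack([f(k["image"],proj(k,[590,-150,20]).astype(int))[90:390] for k in c]))
E
```

```text
jar [ 581.73 -260.79    0.  ] rms px 0.14 areas [(115.0, 128), (103.0, 128)]
oil [581.46 -54.36   0.  ] rms px 0.29 areas [(108.0, 107), (277.0, 305)]
slidebox [ 667.34 -173.06    1.56] rms px 0.28 areas [(202.0, 225), (339.0, 365)]
dish [ 583.   -170.09    0.  ] rms px 0.39 areas [(207.0, 234), (192.0, 238)]
pinblock [ 583.64 -171.97    0.  ] rms px 0.36 areas [(54.0, 80), (140.0, 163)]
shift [ 0.0195 -0.0024 -0.0008] twist 0 jaw yaw 0.004 q6 0.91 tcp [ 351.3 -261.7  169.6] w 68.1 F [-0.2 -1.2  0. ] t 28.77
```

View pics/fin.png

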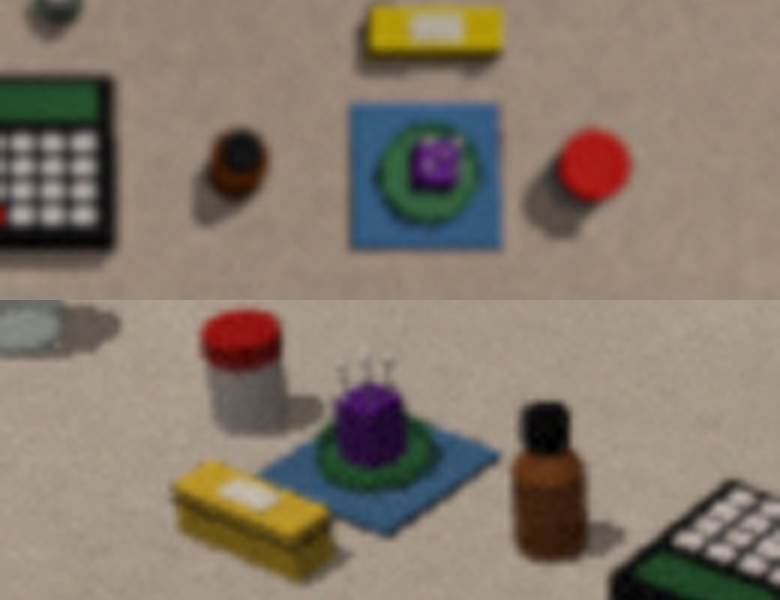

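Everything is in place: dish and block on the tile (425,170), box behind it (436,30), jar right (595,163), and oil (240,160) midway to the counter. All are upright, and the arm is clear.

```bash
python3 -c "
from rig import sign_off
print(sign_off())"
```

```text
the job is handed in; nothing more can be done
None
```

The set-out is done and handed in at about 29 s of the 128 s allowed. I placed the dish on the tile first, then the pin block, slide box, oil bottle and jar, and let go of each one.

The last fits from both cameras put the things here, taking the tile's centre as (582.5, -170.5) mm:

| Thing | Where it ended up |
|---|---|
| Dish | within 1 mm of the tile's centre |
| Pin block | about 2 mm from the dish's centre |
| Oil bottle | about 116 mm from both tile and counter, about 1 mm off line |
| Jar | 90 mm from the tile's centre, about 1 mm off line |
| Slide box | 85 mm behind the tile's centre, 2.5 mm sideways, about 0.01 rad out of parallel |

- **Last pictures:** they show everything upright and released, with the arm clear.
- **Tile angle:** the fit could not settle it because the tile is square. I took it as 0 from its edges in the picture and from the line to the counter.
- **Tool tilt:** the gripper drifted to about 0.06 rad off vertical over the run, so the later items were held slightly tilted. They stood upright once released.
- **Bystanders:** I kept the arm away from the beaker, eyepiece and objective, but did not measure them again at the end.

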